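# Start the wash on the push-button boxes

### The job

Start the wash from the four push-button boxes on the worktop: with the fingertips, lightly press the blue cap (water), then the yellow cap (spin), then the green cap (start), each well over half way in, where it stays by itself. Do not press the red cap (stop), do not lift, tip or push the boxes about, and leave the other things where they are.

Things in the scene. Friction and masses are not known exactly. Their poses are not given: they have to be found in the camera images.
- blue_box: Loose grey push-button box with the blue cap (water): 68x68 mm, its flat grey top 36 mm above the worktop, about 0.4 kg, on rubber feet. Origin at the centre of its underside, z up.
- blue_top (a point): Centre of the top face of the blue round cap (35 mm across, top nearly flat, above the centre of its box). With the cap out it is 66 mm above the worktop and 18 mm above the black rubber boot (48 mm across) round it; it goes down with the cap. The boot is a cushion: it springs 0.7 mm per N of push (2 mm while the cap slides), at most 9 mm, and comes back.
- blue_cap (a joint): How far the blue cap is pushed straight down into the rubber boot under it, m: 0 is out, 0.012 its stop. It slides against about 3 N of friction with some damping (about 40 N per m/s) and has no spring: it stays wherever it is left. Starts between 0 and 0.0015; counts as in beyond 0.006.
- yellow_box: Loose grey push-button box with the yellow cap (spin): 68x68 mm, its flat grey top 36 mm above the worktop, about 0.4 kg, on rubber feet. Origin at the centre of its underside, z up.
- yellow_top (a point): Centre of the top face of the yellow round cap (35 mm across, top nearly flat, above the centre of its box). With the cap out it is 66 mm above the worktop and 18 mm above the black rubber boot (48 mm across) round it; it goes down with the cap. The boot is a cushion: it springs 0.7 mm per N of push (2 mm while the cap slides), at most 9 mm, and comes back.
- yellow_cap (a joint): How far the yellow cap is pushed straight down into the rubber boot under it, m: 0 is out, 0.012 its stop. It slides against about 3 N of friction with some damping (about 40 N per m/s) and has no spring: it stays wherever it is left. Starts between 0 and 0.0015; counts as in beyond 0.006.
- green_box: Loose grey push-button box with the green cap (start): 68x68 mm, its flat grey top 36 mm above the worktop, about 0.4 kg, on rubber feet. Origin at the centre of its underside, z up.
- green_top (a point): Centre of the top face of the green round cap (35 mm across, top nearly flat, above the centre of its box). With the cap out it is 66 mm above the worktop and 18 mm above the black rubber boot (48 mm across) round it; it goes down with the cap. The boot is a cushion: it springs 0.7 mm per N of push (2 mm while the cap slides), at most 9 mm, and comes back.
- green_cap (a joint): How far the green cap is pushed straight down into the rubber boot under it, m: 0 is out, 0.012 its stop. It slides against about 3 N of friction with some damping (about 40 N per m/s) and has no spring: it stays wherever it is left. Starts between 0 and 0.0015; counts as in beyond 0.006.
- red_box: Loose grey push-button box with the red cap (stop): 68x68 mm, its flat grey top 36 mm above the worktop, about 0.4 kg, on rubber feet. Origin at the centre of its underside, z up.
- red_top (a point): Centre of the top face of the red round cap (35 mm across, top nearly flat, above the centre of its box). With the cap out it is 66 mm above the worktop and 18 mm above the black rubber boot (48 mm across) round it; it goes down with the cap. The boot is a cushion: it springs 0.7 mm per N of push (2 mm while the cap slides), at most 9 mm, and comes back.
- red_cap (a joint): How far the red cap is pushed straight down into the rubber boot under it, m: 0 is out, 0.012 its stop. It slides against about 3 N of friction with some damping (about 40 N per m/s) and has no spring: it stays wherever it is left. Starts between 0 and 0.0015; counts as in beyond 0.006.
- dropper: Small brown dropper bottle with black top, 33x34x102 mm, loose and easily tipped. Origin at the centre of its underside. A bystander: leave it alone.
- tin: Round low tin with a tan lid, 65x65x29 mm, loose. Origin at the centre of its underside. A bystander: leave it alone.
- clothes_peg: Yellow clothes peg, 15x72x12 mm, loose. Origin at the centre of its underside. A bystander: leave it alone.
- green_marker: Marker pen, white and green, 17x135x16 mm, lying loose. Origin at the centre of its underside. A bystander: leave it alone.
- wood_brush: Wooden scrubbing brush, bristles down, 57x150x43 mm, loose. Origin at the centre of its underside. A bystander: leave it alone.

How it is judged:
By the outcome, as a careful person would: the job done as asked, in the order asked, and still so for the second after the job is handed in, with the robot touching nothing.
It also fails if it takes over 48 s, if anything falls off the work surface, if the arm or the gripper's body presses on something with over 40 N, if the wrist force passes 120 N, or if a joint passes its speed limit or range.

### The arm

A 7-joint arm with a two-finger parallel gripper is mounted at the origin on a cart in front of the work surface, level with it; the furniture and walls round the work are solid. World frame = base frame: x ahead of the robot, y to its left, z up, the work surface at z = 0. Lengths are in m, angles in rad, forces in N, time in s.
With the tool pointing down it reaches from about 0.4 to 0.9 m from the base axis. Payload 5.5 kg.
Tool frame: the origin (TCP) lies between the finger pads; the fingertips stand 11 mm ahead of it and the grasp point (between the pads) lies 8 mm behind it; z points along the fingers, y is the line along which they close (so a half turn about z gives the same grasp; the last joint's range is limited). The gripper opens to 92 mm and grips with 3 to 60 N. Pads are 19 mm wide; open, the fingers measure 130 mm over their backs; the gripper's body (75 mm by 190 mm) begins 47 mm behind the grasp point.
Start: joints at [1.428, 0.501, -0.427, 1.55, 0.221, 1.138, -0.21], TCP at [0.257, -0.597, 0.238] pointing down, gripper open.
Joint ranges: [-2.88, 2.88], [-0.31, 2.03], [-1.54, 1.56], [0.2, 2.42], [-1.41, 4.55], [0.19, 2.02], [-2.57, 2.57]. Speed limits (rad/s): [2.57, 2.57, 3.14, 3.14, 3.14, 3.14, 3.14].

### API

Orientations are given as a rotation vector (axis times angle).
In Python, from station import sensors, get_image, workorder gives the robot as it stands.
- The arm moves only by the tool arm_command, never from a script. Its argument "motion" is a list of rows, each a list of 7 numbers: the opening, from 0 (shut) to 1 (fully open), then the shift along the tool's x, y, z in cm, then the turn, a rotation vector about the tool's x, y, z in rad. A call has 1 to 8 rows; each row shifts and turns the commanded pose from where the row before left it, along the tool's axes as they then stand; what a row does not reach is not made up. A row lasts 1/12 s, in which the tool goes at most 41.7 mm and 7.16 degrees, less where a joint would pass 70% of its speed; a pose out of reach is approached as far as the arm can. A call is refused whole if a number of a shift passes 4.17 or a number of a turn 0.125, either way. A call with a gripper value outside its range is refused whole. The fingers move at their own pace and stop on an object; "squeeze" is the grip in N (left out, the last holds). Time passes only in rows, so rows that do not move let the fingers close. It gives the time, the measured TCP pose, the force, the opening and the grip force at its end, in the units of the state.
- sensors.sense(): the state, without advancing time (a new reading comes with each control period).
- get_image(name): name is "scene" or "top"; returns a dict with "color" (400x640x3 uint8, red, green, blue), "vfov" (degrees; the focal length in pixels is half the picture's height over the tangent of half this angle, whatever the lens; pixels are square), "cx", "cy" (the principal point, pixels), "view" (4x4, takes a point from world to camera coordinates). Camera axes: x right, y up, looking along -z (the intrinsics and any distortion apply to the point x, -y, -z); pixel columns grow to the right and rows downward; lengths in m; the calibration is good to about 2 mm. A picture is of the moment at which its call begins. There is no depth.
- workorder.close_job(): hands the job in; it is judged then, once.
The state is a dict: "t": time; "joint_positions": joint angles; "dq": joint speeds; "joint_torque": joint torques, N m; "position": TCP position; "orientation": TCP orientation; "contact_force": force on the tool from outside, world axes, zero at the start; "wrist_torque": the same for the moment, N m; "width": finger opening in m; "finger_force": force on a finger pad.
Only numpy, scipy, OpenCV 4.12 (cv2) and the standard library are available. Lean on these libraries where they do the work, as an engineer would, in place of code of your own. Each camera call takes 0.05 s, during which the arm holds its last target. There are 200 camera calls.

## Working session

There is one attempt and no reset: what is moved stays moved. The work goes in short steps, Python scripts to look and compute and a tool call to move; the robot and the scene stay as the last step left them, time stands still between calls to the robot, and variables do not carry over. Pictures are saved under pics/ and viewed, at most 10 in all, crops included, and the job is handed in when it is done.

Besides the shell and the picture viewer there is one more tool, called by a JSON object that holds its "api" and its "payload". arm_command: Moves the arm, as the interface text tells. Its arguments: {"type":"object","properties":{"motion":{"type":"array","items":{"type":"array","items":{"type":"number"}}},"squeeze":{"type":"number"}},"required":["motion"]}

```bash
mkdir -p pics; python3 - <<'E'
from station import sensors,get_image
import cv2,numpy as np
s=sensors.sense();print({k:np.round(v,3).tolist() for k,v in s.items()})
for n in("scene","top"):
    g=get_image(n);cv2.imwrite(f"pics/{n}0.png",g["color"][:,:,::-1]);print(n,g["vfov"],g["cx"],g["cy"],np.round(g["view"],4).tolist(),[k for k in g])
E
```

```text
{'t': 0.0, 'joint_positions': [1.428, 0.502, -0.427, 1.551, 0.221, 1.138, -0.21], 'dq': [-0.0, -0.0, 0.0, -0.002, 0.0, 0.001, -0.0], 'joint_torque': [-0.001, -56.659, -5.816, -27.912, -0.068, 0.031, 0.0], 'position': [0.256, -0.597, 0.237], 'orientation': [-3.075, -0.633, 0.001], 'contact_force': [0.655, -0.187, 0.423], 'wrist_torque': [0.01, 0.019, -0.015], 'finger_force': 0.0, 'width': 0.092}
scene 45.78077564490363 315.79017147562155 206.05798859211546 [[-0.899, -0.4375, -0.0202, 0.4533], [0.3118, -0.6716, 0.6721, -0.2889], [-0.3076, 0.5979, 0.7402, -1.0675], [0.0, 0.0, 0.0, 1.0]] ['color', 'vfov', 'cx', 'cy', 'view']
top 42.1100347101789 325.95368561352143 198.08668987156358 [[-0.2426, -0.9701, 0.0009, 0.0299], [0.9483, -0.2369, 0.2113, -0.545], [-0.2048, 0.0521, 0.9774, -1.4161], [0.0, 0.0, 0.0, 1.0]] ['color', 'vfov', 'cx', 'cy', 'view']
```

View pics/top0.png

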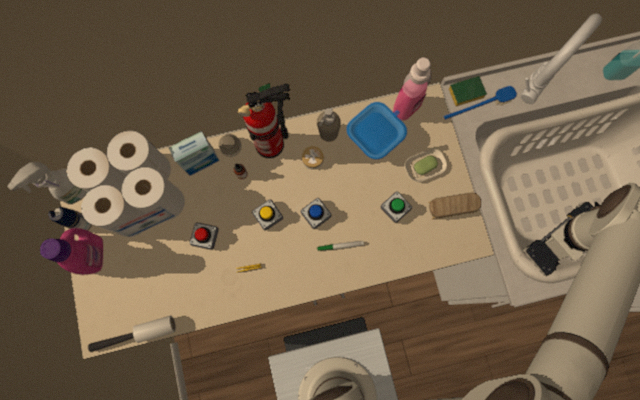

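View pics/scene0.png

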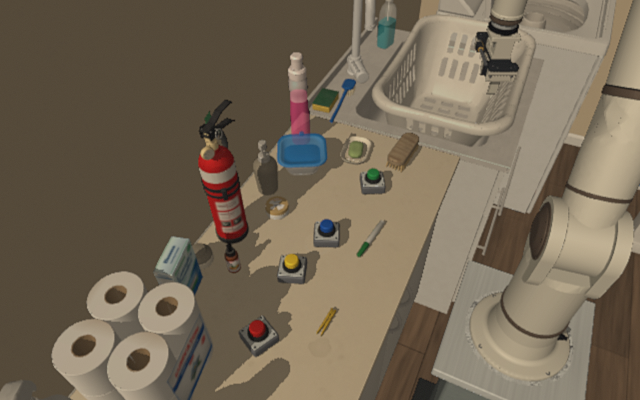

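The top view shows the caps: red (202,234), yellow (267,213), blue (316,211), green (397,205). The gripper hangs over the basket at about (560,240). The scene view has blue (326,227), yellow (291,261), green (373,174) and red (257,330).

```bash
cat >h.py <<'E'
from station import sensors,get_image
import cv2,numpy as np
from scipy.optimize import least_squares
SEED={'top':dict(red=(202,234),yellow=(267,213),blue=(316,211),green=(397,205)),'scene':dict(blue=(326,227),yellow=(291,261),green=(373,174),red=(257,330))}
HUE=dict(red=0,yellow=25,blue=112,green=70)
def proj(g,P):
    V=np.array(g["view"]);c=np.atleast_2d(P)@V[:3,:3].T+V[:3,3];f=200/np.tan(np.radians(g["vfov"]/2))
    return np.c_[g["cx"]+f*c[:,0]/-c[:,2],g["cy"]-f*c[:,1]/-c[:,2]]
def blob(g,n,col):
    h=cv2.cvtColor(g["color"],cv2.COLOR_RGB2HSV).astype(int)
    d=abs((h[...,0]-HUE[col]+90)%180-90)
    m=((d<14)&(h[...,1]>130)&(h[...,2]>60)).astype(np.uint8)
    u,v=SEED[n][col];w=np.zeros_like(m);w[v-16:v+17,u-16:u+17]=1
    k,l,st,ce=cv2.connectedComponentsWithStats(m*w)
    i=1+np.argmax(st[1:,4]);return ce[i],st[i,4]
a=np.linspace(0,2*np.pi,40)[:-1]
def model(g,x,y,z):
    P=np.vstack([np.c_[x+.0175*np.cos(a),y+.0175*np.sin(a),0*a+zz] for zz in(z-.018,z)])
    M=cv2.moments(cv2.convexHull(proj(g,P).astype(np.float32)));return np.array([M['m10'],M['m01']])/M['m00'],M['m00']
def locate(col,G,names=('top','scene')):
    b={n:blob(G[n],n,col) for n in names}
    r=lambda p:np.concatenate([model(G[n],*p,.066)[0]-b[n][0] for n in names])
    s=least_squares(r,[.6,0]);return s.x,s.fun,[(b[n][1],model(G[n],*s.x,.066)[1]) for n in names]
def ground(g,uv,z=0):
    return least_squares(lambda p:(proj(g,[*p,z])[0]-uv),[.5,0]).x
E
python3 - <<'E'
from h import *
G={n:get_image(n) for n in('top','scene')}
np.set_printoptions(precision=4,suppress=True)
for c in HUE: print(c,*locate(c,G),locate(c,G,['top'])[0],locate(c,G,['scene'])[0])
for n,uv,z in[('brush',(455,205),.04),('marker',(342,246),.01),('tin',(313,156),.03),('peg',(250,267),.01),('dropper',(240,171),.1),('pinkb',(421,68),.25),('ext',(265,110),.35),('faucet',(595,22),.3),('basket edge l',(482,160),.15),('soap',(427,165),.05),('basketback',(620,100),.15)]: print(n,ground(G['top'],uv,z))
from scipy.spatial.transform import Rotation as R
print(R.from_rotvec(sensors.sense()['orientation']).as_matrix())
t=sensors.sense();print(proj(G['top'],t['position']),proj(G['scene'],t['position']))
E
```

```text
red [0.5198 0.2621] [ 0.0627  0.7324 -0.5465 -0.2578] [(np.int32(131), 144.0505843833089), (np.int32(228), 252.29409502772614)] [0.5218 0.2619] [0.5184 0.2621]
yellow [0.5357 0.072 ] [-0.0063  0.7999 -0.438  -0.5698] [(np.int32(137), 135.4232528791763), (np.int32(185), 196.87574008735828)] [0.538  0.0714] [0.534 0.073]
blue [ 0.5063 -0.0636] [-0.1033  0.7532 -0.5848 -0.4534] [(np.int32(121), 132.8473922475241), (np.int32(138), 172.1810673030559)] [ 0.5083 -0.0644] [ 0.5043 -0.0628]
green [ 0.4679 -0.2937] [ 0.0411  0.6406 -0.4357 -0.5431] [(np.int32(122), 136.00837477226742), (np.int32(103), 139.86109057371505)] [ 0.4697 -0.2941] [ 0.4659 -0.2921]
brush [ 0.4305 -0.458 ]
marker [ 0.3981 -0.1162]
tin [ 0.6741 -0.0983]
peg [0.4036 0.1532]
dropper [0.6602 0.1128]
pinkb [ 0.7717 -0.4167]
ext [0.7149 0.    ]
faucet [ 0.7647 -0.8671]
basket edge l [ 0.5167 -0.5326]
soap [ 0.5618 -0.411 ]
basketback [ 0.589  -0.9563]
[[ 0.9188  0.3947 -0.0004]
 [ 0.3947 -0.9188  0.0011]
 [ 0.0001 -0.0011 -1.    ]]
[[550.0804 243.2886]] [[486.7334  80.722 ]]
```

{"api": "arm_command", "payload": {"motion": [[0,0,0,-3,0,0,0],[0,0,0,-3,0,0,0],[0,0,0,-3,0,0,0],[0,0,0,-3,0,0,0],[0,0,0,0,0,0,0],[0,2.2,-1.95,0,0,0,0],[0,2.2,-1.95,0,0,0,0],[0,2.2,-1.95,0,0,0,0]]}}

```text
t: 0.87
position: [0.2942, -0.5165, 0.3572]
orientation: [-3.077, -0.631, -0.0]
contact_force: [0.3, 0.9, -0.2]
width: 0.0431
finger_force: 0.0
```

{"api": "arm_command", "payload": {"motion": [[0,2.2,-1.95,0,0,0,0],[0,2.2,-1.95,0,0,0,0],[0,2.2,-1.95,0,0,0,0],[0,2.2,-1.95,0,0,0,0],[0,2.2,-1.95,0,0,0,0],[0,2.2,-1.95,0,0,0,0],[0,2.2,-1.95,0,0,0,0],[0,2.2,-1.95,0,0,0,0]]}}

```text
t: 1.53
position: [0.3946, -0.3031, 0.3576]
orientation: [3.077, 0.633, -0.0]
contact_force: [1.1, -0.9, -0.1]
width: 0.0007
finger_force: 0.0
```

{"api": "arm_command", "payload": {"motion": [[0,2.2,-1.95,0,0,0,0],[0,2.2,-1.95,0,0,0,0],[0,2.2,-1.95,0,0,0,0],[0,2.2,-1.95,0,0,0,0],[0,2.2,-1.95,0,0,0,0],[0,2.2,-1.95,0,0,0,0],[0,2.2,-1.95,0,0,0,0],[0,2.2,-1.95,0,0,0,0]]}}

```text
t: 2.2
position: [0.4946, -0.0904, 0.3577]
orientation: [3.077, 0.633, 0.0]
contact_force: [1.1, -0.0, -0.1]
width: 0.0
finger_force: 0.0
```

{"api": "arm_command", "payload": {"motion": [[0,0.54,-0.5,2.9,0,0,0],[0,0.54,-0.5,2.9,0,0,0],[0,0.54,-0.5,2.9,0,0,0],[0,0.54,-0.5,2.9,0,0,0],[0,0,0,2.9,0,0,0],[0,0,0,2.9,0,0,0],[0,0,0,2.9,0,0,0],[0,0,0,2.5,0,0,0]]}}

```text
t: 2.87
position: [0.5055, -0.0647, 0.1277]
orientation: [-3.076, -0.633, 0.002]
contact_force: [0.3, 0.1, 0.2]
width: 0.0005
finger_force: 0.0
```

{"api": "arm_command", "payload": {"motion": [[0,0,0,1.0,0,0,0],[0,0,0,0,0,0,0],[0,0,0,0,0,0,0]]}}

```text
t: 3.12
position: [0.5065, -0.0646, 0.12]
orientation: [-3.077, -0.633, 0.0]
contact_force: [-0.9, -0.1, 0.1]
width: 0.0002
finger_force: 0.0
```

```bash
python3 - <<'E'
from h import *
G={n:get_image(n) for n in('top','scene')}
for n,(u,v) in(('top',(316,211)),('scene',(326,227))):
    c=G[n]["color"][v-60:v+40,u-65:u+65,::-1];c=cv2.resize(c,None,fx=4,fy=4)
    cv2.imwrite(f"pics/{n}1.png",c)
a,b=[cv2.imread(f"pics/{n}1.png") for n in('top','scene')]
cv2.imwrite("pics/both1.png",cv2.resize(np.hstack([a,b]),(800,308)))
s=sensors.sense();print(s['position'],s['contact_force'])
E
```

```text
[ 0.50775016 -0.06483936  0.12133651] [-0.10124904  0.53709564  0.47069223]
```

View pics/both1.png

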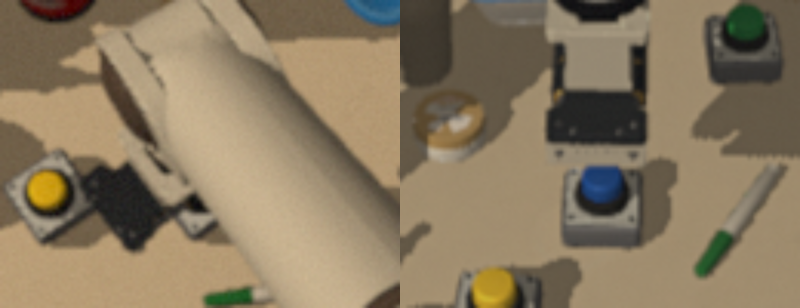

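The right-hand crop shows the closed fingertips straight above the blue cap, with clear space all round, so I'll press in small steps.

{"api": "arm_command", "payload": {"motion": [[0,0,0.1,1.5,0,0,0],[0,0,0,1.5,0,0,0],[0,0,0,0.8,0,0,0],[0,0,0,0.2,0,0,0],[0,0,0,0,0,0,0]]}}

```text
t: 3.63
position: [0.507, -0.0658, 0.0802]
orientation: [3.077, 0.633, 0.001]
contact_force: [-0.0, 0.4, 0.1]
width: 0.0002
finger_force: 0.0
```

{"api": "arm_command", "payload": {"motion": [[0,0,0,0.15,0,0,0],[0,0,0,0.15,0,0,0],[0,0,0,0.15,0,0,0],[0,0,0,0.15,0,0,0]]}}

```text
t: 3.97
position: [0.5075, -0.0658, 0.0743]
orientation: [3.077, 0.633, 0.002]
contact_force: [0.1, 0.2, 2.9]
width: 0.0002
finger_force: 1.6
```

{"api": "arm_command", "payload": {"motion": [[0,0,0,0.15,0,0,0],[0,0,0,0.15,0,0,0],[0,0,0,0.15,0,0,0]]}}

```text
t: 4.22
position: [0.5075, -0.0658, 0.0695]
orientation: [3.077, 0.633, 0.002]
contact_force: [1.0, 0.3, 3.9]
width: 0.0003
finger_force: 1.8
```

{"api": "arm_command", "payload": {"motion": [[0,0,0,0.15,0,0,0],[0,0,0,0.15,0,0,0],[0,0,0,0.12,0,0,0],[0,0,0,0,0,0,0]]}}

```text
t: 4.55
position: [0.5071, -0.0658, 0.0649]
orientation: [-3.077, -0.633, -0.001]
contact_force: [1.6, 0.0, 3.2]
width: 0.0004
finger_force: 1.4
```

{"api": "arm_command", "payload": {"motion": [[0,0,0,-0.5,0,0,0],[0,0,0,-1.5,0,0,0],[0,0,0,-2,0,0,0],[0,0,0,-2,0,0,0],[0,0,0,0,0,0,0]]}}

```text
t: 4.97
position: [0.5079, -0.0656, 0.1278]
orientation: [3.076, 0.633, 0.004]
contact_force: [1.2, -0.7, 0.1]
width: 0.0004
finger_force: 0.0
```

```bash
python3 - <<'E'
from h import *
g=get_image('scene');u,v=326,227
np.set_printoptions(precision=4,suppress=True)
from h import blob
print([(c,blob(g,'scene',c)) for c in HUE],sensors.sense()['position'])
cv2.imwrite("pics/s2.png",cv2.resize(g["color"][140:350,230:410,::-1],None,fx=2.8,fy=2.8))
E
```

```text
[('red', (array([256.5066, 328.1878]), np.int32(229))), ('yellow', (array([291.086 , 261.1075]), np.int32(186))), ('blue', (array([326.1102, 226.9831]), np.int32(118))), ('green', (array([373.0476, 173.619 ]), np.int32(84)))] [ 0.5071 -0.0659  0.1264]
```

View pics/s2.png

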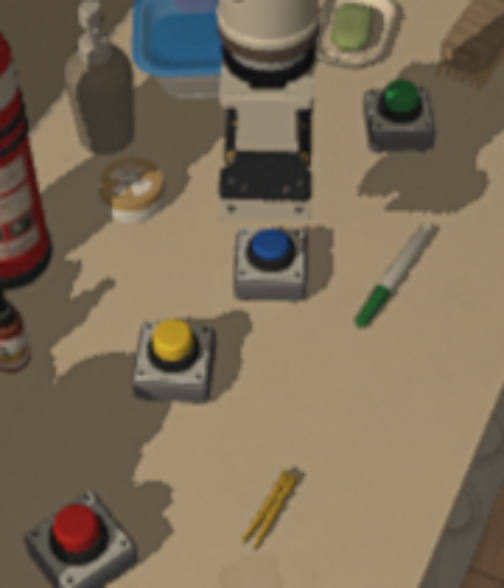

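The blue cap is visibly low in its boot now (blob area down from 138 to 118 px), and its box hasn't moved. Next is yellow.

{"api": "arm_command", "payload": {"motion": [[0,1.62,-2.3,0,0,0,0],[0,1.62,-2.3,0,0,0,0],[0,1.62,-2.3,0,0,0,0],[0,1.62,-2.3,0,0,0,0],[0,1.62,-2.3,0,0,0,0],[0,0,0,0,0,0,0],[0,0,0,0,0,0,0]]}}

```text
t: 5.6
position: [0.5344, 0.074, 0.1239]
orientation: [-3.075, -0.639, 0.004]
contact_force: [-0.3, -1.0, 1.7]
width: 0.0005
finger_force: 0.0
```

{"api": "arm_command", "payload": {"motion": [[0,0,0,1.5,0,0,0],[0,0,0,1.5,0,0,0],[0,0,0,1.3,0,0,0],[0,0,0,0.3,0,0,0],[0,0,0,0,0,0,0]]}}

```text
t: 6.02
position: [0.5342, 0.0706, 0.0774]
orientation: [-3.077, -0.631, 0.006]
contact_force: [1.2, -0.4, -0.4]
width: 0.0004
finger_force: 0.0
```

{"api": "arm_command", "payload": {"motion": [[0,0,0,0,0,0,0],[0,0,0,0,0,0,0]]}}

```text
t: 6.18
position: [0.5362, 0.0718, 0.0796]
orientation: [3.077, 0.633, 0.001]
contact_force: [-0.9, -0.1, -1.1]
width: 0.0
finger_force: 0.0
```

{"api": "arm_command", "payload": {"motion": [[0,0,0,0.15,0,0,0],[0,0,0,0.15,0,0,0],[0,0,0,0.15,0,0,0],[0,0,0,0.15,0,0,0]]}}

```text
t: 6.52
position: [0.5364, 0.0719, 0.0735]
orientation: [3.077, 0.633, 0.002]
contact_force: [-0.4, -0.4, 3.5]
width: 0.0005
finger_force: 1.7
```

Contact at the expected height. I need to go about 8.5 mm further.

{"api": "arm_command", "payload": {"motion": [[0,0,0,0.15,0,0,0],[0,0,0,0.15,0,0,0],[0,0,0,0.15,0,0,0]]}}

```text
t: 6.77
position: [0.5363, 0.0719, 0.0687]
orientation: [3.077, 0.633, 0.002]
contact_force: [1.8, -0.5, 2.9]
width: 0.0003
finger_force: 1.8
```

{"api": "arm_command", "payload": {"motion": [[0,0,0,0.15,0,0,0],[0,0,0,0.15,0,0,0],[0,0,0,0.1,0,0,0],[0,0,0,0,0,0,0]]}}

```text
t: 7.1
position: [0.5362, 0.0719, 0.0645]
orientation: [-3.077, -0.633, -0.001]
contact_force: [3.2, 0.2, 3.2]
width: 0.0003
finger_force: 1.4
```

{"api": "arm_command", "payload": {"motion": [[0,0,0,-0.5,0,0,0],[0,0,0,-1.5,0,0,0],[0,0,0,-2,0,0,0],[0,0,0,-2,0,0,0],[0,0,0,-2,0,0,0],[0,0,0,-2,0,0,0],[0,0,0,0,0,0,0]]}}

```text
t: 7.68
position: [0.5371, 0.0727, 0.1679]
orientation: [3.076, 0.634, 0.006]
contact_force: [0.6, 0.3, 0.8]
width: -0.0
finger_force: 0.0
```

```bash
python3 - <<'E'
from h import *
g=get_image('scene')
print([(c,blob(g,'scene',c)) for c in HUE],sensors.sense()['position'])
E
```

```text
[('red', (array([256.53947368, 328.1754386 ]), np.int32(228))), ('yellow', (array([291.15286624, 262.25477707]), np.int32(157))), ('blue', (array([325.83962264, 226.95283019]), np.int32(106))), ('green', (array([372.5       , 173.75510204]), np.int32(98)))] [0.53631818 0.07218435 0.16613362]
```

Yellow shrank from 186 to 157 px, so it's in, and nothing else has shifted. Next is green.

{"api": "arm_command", "payload": {"motion": [[0,-1.73,2.58,0,0,0,0],[0,-1.73,2.58,0,0,0,0],[0,-1.73,2.58,0,0,0,0],[0,-1.73,2.58,0,0,0,0],[0,-1.73,2.58,0,0,0,0],[0,-1.73,2.58,0,0,0,0],[0,-1.73,2.58,0,0,0,0],[0,-1.73,2.58,0,0,0,0]]}}

```text
t: 8.4
position: [0.488, -0.1734, 0.1631]
orientation: [-3.075, -0.633, 0.004]
contact_force: [0.7, 0.0, 0.1]
width: 0.0002
finger_force: 0.0
```

{"api": "arm_command", "payload": {"motion": [[0,-1.73,2.58,0,0,0,0],[0,-1.73,2.58,0,0,0,0],[0,-1.73,2.58,0,0,0,0],[0,-1.73,2.58,0,0,0,0],[0,0,0,2,0,0,0],[0,0,0,2,0,0,0],[0,0,0,0,0,0,0],[0,0,0,0,0,0,0]]}}

```text
t: 9.07
position: [0.4654, -0.2931, 0.1227]
orientation: [-3.073, -0.633, 0.005]
contact_force: [1.1, 0.2, -0.1]
width: 0.0009
finger_force: 0.0
```

{"api": "arm_command", "payload": {"motion": [[0,0,0,1.5,0,0,0],[0,0,0,1.5,0,0,0],[0,0,0,1.2,0,0,0],[0,0,0,0.2,0,0,0],[0,0,0,0,0,0,0],[0,0,0,0,0,0,0],[0,0,0,0,0,0,0]]}}

```text
t: 9.65
position: [0.468, -0.2947, 0.0815]
orientation: [3.076, 0.634, 0.002]
contact_force: [0.2, 0.5, 0.3]
width: 0.0002
finger_force: 0.0
```

{"api": "arm_command", "payload": {"motion": [[0,0,0,0.15,0,0,0],[0,0,0,0.15,0,0,0],[0,0,0,0.15,0,0,0],[0,0,0,0.15,0,0,0]]}}

```text
t: 9.98
position: [0.4674, -0.2947, 0.0746]
orientation: [3.077, 0.633, 0.0]
contact_force: [-0.1, 0.3, 1.3]
width: 0.0005
finger_force: 0.8
```

{"api": "arm_command", "payload": {"motion": [[0,0,0,0.15,0,0,0],[0,0,0,0.15,0,0,0],[0,0,0,0.15,0,0,0]]}}

```text
t: 10.23
position: [0.4674, -0.2947, 0.0702]
orientation: [3.077, 0.633, 0.0]
contact_force: [-0.9, 0.6, 4.2]
width: 0.0005
finger_force: 1.8
```

{"api": "arm_command", "payload": {"motion": [[0,0,0,0.15,0,0,0],[0,0,0,0.15,0,0,0],[0,0,0,0.15,0,0,0],[0,0,0,0.1,0,0,0],[0,0,0,0,0,0,0]]}}

```text
t: 10.65
position: [0.4674, -0.2947, 0.0644]
orientation: [3.077, 0.633, 0.0]
contact_force: [0.3, -0.5, 2.6]
width: 0.0006
finger_force: 1.4
```

{"api": "arm_command", "payload": {"motion": [[0,0,0,-0.5,0,0,0],[0,0,0,-1.5,0,0,0],[0,0,0,-2.5,0,0,0],[0,0,0,-2.5,0,0,0],[0,0,0,-2.5,0,0,0],[0,0,0,-2.5,0,0,0],[0,0,0,0,0,0,0],[0,0,0,0,0,0,0]]}}

```text
t: 11.32
position: [0.4679, -0.2949, 0.186]
orientation: [3.075, 0.633, 0.003]
contact_force: [0.6, 0.0, -1.1]
width: 0.0007
finger_force: 0.0
```

```bash
python3 - <<'E'
from h import *
g=get_image('scene')
print([(c,blob(g,'scene',c)) for c in HUE],sensors.sense()['position'])
cv2.imwrite("pics/s3.png",cv2.resize(g["color"][120:360,210:430,::-1],None,fx=2.5,fy=2.5))
E
```

```text
[('red', (array([256.53303965, 328.13656388]), np.int32(227))), ('yellow', (array([291.15286624, 262.25477707]), np.int32(157))), ('blue', (array([326.11016949, 226.98305085]), np.int32(118))), ('green', (array([372.65432099, 175.20987654]), np.int32(81)))] [ 0.46695005 -0.29452386  0.18459963]
```

View pics/s3.png

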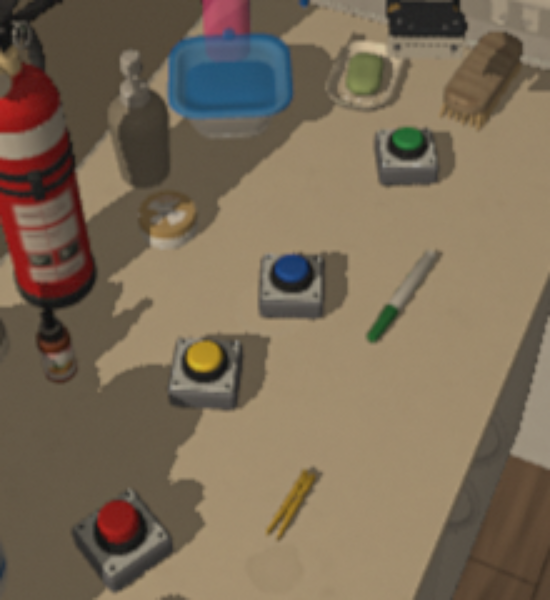

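The crop shows green (407,140), blue (292,269) and yellow (205,356) sitting low in their boots. Red (119,520) is still out, and everything else is where it was. The gripper is clear, so I'm handing in.

```bash
python3 -c "
from station import workorder
print(workorder.close_job())"
```

```text
the job is handed in; nothing more can be done
None
```

I pressed the blue, yellow and green caps in that order; all three stayed in, by my estimate about 10 mm of their 12 mm. The red cap, the boxes and the other things were left where they were, and the job is handed in (the hand-in gave no verdict).

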